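# Feed the bottle on by one turn of the hand wheel

### The arm

A 6-joint arm with a two-finger parallel gripper is mounted at the origin on a cart in front of the work surface, level with it; the furniture and walls round the work are solid. World frame = base frame: x ahead of the robot, y to its left, z up, the work surface at z = 0. Lengths are in mm, angles in rad, forces in N, time in s.
With the tool pointing down it reaches from about 325 to 850 mm from the base axis. Payload 15.5 kg.
Tool frame: the origin (TCP) lies midway between the tips of the shut fingers; the grasp point (between the pads) lies arm.grip_depth behind it (arm.grip_depth is the distance from the TCP to the grasp point, in mm); z points along the fingers, y is the line along which they close (so a half turn about z gives the same grasp; the last joint's range is limited). The gripper opens to 91 mm and grips with 3 to 60 N. Pads are 32 mm wide; open, the fingers measure 118 mm over their backs; the gripper's body (76 mm by 178 mm) begins 60 mm behind the grasp point.
Start: joints at [-1.313, 0.494, 1.345, -0, 1.302, -0.096], TCP at [215.955, -586.506, 213.915] pointing down, gripper open.
Joint ranges: [-2.91, 2.91], [-0.82, 2.16], [0.22, 2.67], [-1.22, 4.37], [0.12, 2.79], [-3.08, 3.08]. Speed limits (rad/s): [1.89, 1.89, 2.57, 3.01, 3.01, 3.01].

### API

Orientations are given as a unit quaternion [x, y, z, w].
In Python, from rig import arm, viewer, ticket gives the robot as it stands.
- The arm moves only by the tool play_rows, never from a script. Its argument "series" is a list of rows, each an object with "delta_pos": the shift along the world's x, y, z in units of 0.4 m (1.0 is 0.4 m), a list of three; "turn": the turn about the world's z in units of pi/2 rad (1.0 is pi/2 rad). A call has 1 to 10 rows; each row is the pose to reach, as a shift and turn from the pose commanded when the call began; what a row does not reach only later rows make up. A row lasts 1/12 s, in which the tool goes at most 41.7 mm and 7.16 degrees, less where a joint would pass 70% of its speed; a pose out of reach is approached as far as the arm can. A call with a number of a shift or a turn outside -1 to 1 is refused whole. A call with a gripper value outside its range is refused whole. "fingers" is the gripper's target within -1 to 1 (fully open at 1, half-way at 0, shut at -1), set as the call begins (left out, the last holds). The fingers move at their own pace and stop on an object; "newtons" is the grip in N (left out, the last holds). Time passes only in rows, so rows that repeat a pose let the fingers close. It gives the time, the measured TCP pose, the force, the opening and the grip force at its end, in the units of the state.
- arm.get_obs(): the state, without advancing time (a new reading comes with each control period).
- viewer.capture(name): name is "scene" or "top" or "wrist"; returns a dict with "pixels" (420x560x3 uint8, red, green, blue), "K" (3x3 intrinsics, pixels), "R" (3x3) and "t" (3): a world point X has camera coordinates R X + t; the wrist camera has in their place "tool_from_camera" (4x4, takes a point from camera to tool coordinates, whose origin is the TCP and whose axes are the flange's). Camera axes: x right, y down, z forward; pixel columns grow to the right and rows downward; lengths in mm; the calibration is good to about 2 mm. A picture is of the moment at which its call begins: read the wrist's pose just before it. There is no depth.
- ticket.close_job(): hands the job in; it is judged then, once.
The state is a dict: "t": time; "qpos": joint angles; "qd": joint speeds; "effort": joint torques, N m; "tool_pos": TCP position; "tcp_rot": TCP orientation; "contact_force": force on the tool from outside, world axes, zero at the start; "ft_torque": the same for the moment, N m; "gripper_width": finger opening in mm; "grip_force": force on a finger pad.
Only numpy, scipy, OpenCV 4.12 (cv2) and the standard library are available. Lean on these libraries where they do the work, as an engineer would, in place of code of your own. Each camera call takes 0.05 s, during which the arm holds its last target. There are 200 camera calls.

### The job

Push the black upright handle of the feeder's hand wheel round clockwise (seen from above, as the white arrow shows) through exactly one full turn, so that the handle comes back to the red index post and the blue carriage has moved the amber bottle on by one step. Push gently with the fingertips only, without gripping anything; leave the carriage and its bottle to the screw, keep off the bottle, cup and cap standing round the feeder, and draw back clear at the end.

Things in the scene. Friction and masses are not known exactly. Their poses are not given: they have to be found in the camera images.
- feeder: Screw feeder, fixed: aluminium base plate 110 x 290 x 10 mm carrying a green gear housing (a white clockwise arrow on its top) (96 x 96 mm, top at 56 mm) with the hand wheel on top. Origin on the worktop, under the wheel's axis; z up. +x points from the axis to the red index post; the base plate reaches 55 mm either way in x, and from +55 mm to -235 mm in y; the carriage runs toward -y.
- wheel_centre (a point): Centre of the hand wheel, on its upright axis and at the mid-height of its rim, 74 mm above the worktop. Rim 14 mm thick on a circle of 55 mm radius (124 mm over all, top at 81 mm), three spokes, steel hub whose top is at 85 mm.
- wheel_handle: Upright black handle, about 23 mm in diameter, on the wheel's rim (it turns freely about its own pin) over one spoke that has a white line. Origin on the handle's centre line at the rim's mid-height, 55 mm from the wheel's axis; z up. The handle rises from the rim to 46 mm above this origin (top 120 mm above the worktop). It moves with the wheel and stands next to the red index post at the start.
- feed_wheel (a joint): Turn of the hand wheel in rad, 0 at the start with the handle at the red index post, growing clockwise seen from above; one full turn is 6.283. It can also be turned the wrong way and well past one turn (-1.2 to 8.6). Stiff enough (0.12 N m, about 2 N at the handle) to stay where it is left.
- index_tip (a point): Top of the red index post, 10 x 14 mm, fixed beside the wheel 83 mm from its axis; its top is 77 mm above the worktop, lower than the rim's top.
- carriage: Blue carriage 80 x 52 x 12 mm with a round nest (rim 6 mm high), driven by the wheel through the lead screw: 24 mm along the feeder's -y for one clockwise turn. Origin at the centre of its underside; its x and y axes are the feeder's. At the start it lies 147 mm from the wheel's axis; its top is 36 mm above the worktop.
- amber_bottle_centre (a point): Centre (half-way up) of the loose amber bottle with a black cap, 34 mm in diameter, 66 mm tall, standing in the carriage's nest; its top is about 102 mm above the worktop.
- red_bottle_centre (a point): White bottle with red label and red spout, loose, 42 mm in diameter, 110 mm tall with the spout, on the worktop about 130 mm from the wheel's axis on the side away from the index post. Point on its axis 41 mm above its foot.
- green_cup_centre (a point): Small green cup, loose, 47 mm in diameter, 38 mm tall, on the worktop at the wheel's end of the feeder. Point on its axis half-way up.
- orange_cap_centre (a point): Orange screw cap, loose, 34 mm in diameter, 13 mm tall, on the worktop beside the carriage. Point at its centre.
There are look-alikes about, which are no part of the job. Of the things that look like the part that bears amber_bottle_centre, the middle-sized one is meant.

How it is judged:
By the outcome, as a careful person would: the job done as asked, in the order asked, and still so for the second after the job is handed in, with the robot touching nothing.
It also fails if it takes over 64 s, if anything falls off the work surface, if the arm or the gripper's body presses on something with over 40 N, if the wrist force passes 120 N, or if a joint passes its speed limit or range.

## Working session

There is one attempt and no reset: what is moved stays moved. The work goes in short steps, Python scripts to look and compute and a tool call to move; the robot and the scene stay as the last step left them, time stands still between calls to the robot, and variables do not carry over. Pictures are saved under pics/ and viewed, at most 10 in all, crops included, and the job is handed in when it is done.

Besides the shell and the picture viewer there is one more tool, called after "Emit:" in YAML: its name, and indented under it one key for each argument. play_rows: Moves the arm, as the interface text tells. Shifts and turns lie within -1 to 1; 1 stands for 0.4 m of shift or pi/2 rad of turn. Its arguments: {"type":"object","properties":{"series":{"type":"array"},"fingers":{"type":"number"},"newtons":{"type":"number"}},"required":["series"]}

```bash
mkdir -p pics; ls
python3 - <<'E'
from rig import arm, viewer
import cv2, numpy as np
o=arm.get_obs(); print({k:np.round(v,3).tolist() for k,v in o.items()}, arm.grip_depth)
for n in("top","scene"):
    c=viewer.capture(n); cv2.imwrite(f"pics/{n}0.png",c["pixels"][:,:,::-1]); np.savez(f"pics/{n}0.npz",**c)
    print(n,c["K"].round(1).tolist(),c["R"].round(3).tolist(),c["t"].round(1).tolist())
E
```

```text
pics
{'t': 0.0, 'qpos': [-1.313, 0.494, 1.346, -0.0, 1.303, -0.096], 'qd': [-0.002, -0.001, 0.0, -0.001, -0.0, -0.0], 'effort': [-0.006, -87.886, -38.186, 0.07, 0.053, -0.0], 'tool_pos': [215.863, -586.143, 213.356], 'tcp_rot': [0.984, 0.176, -0.0, -0.001], 'contact_force': [0.175, -0.429, 0.064], 'ft_torque': [0.036, 0.029, 0.055], 'grip_force': 0.0, 'gripper_width': 91.649} 18.8
top [[429.9, 0.0, 279.9], [0.0, 429.9, 200.3], [0.0, 0.0, 1.0]] [[-0.019, -1.0, 0.018], [-0.981, 0.015, -0.194], [0.193, -0.021, -0.981]] [-7.6, 573.7, 873.6]
scene [[399.9, 0.0, 279.4], [0.0, 399.9, 214.8], [0.0, 0.0, 1.0]] [[0.448, -0.894, -0.002], [-0.429, -0.213, -0.878], [0.784, 0.395, -0.479]] [-273.6, 298.2, 578.6]
```

View pics/top0.png

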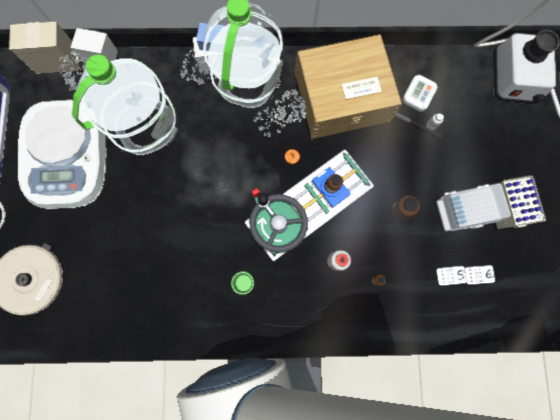

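View pics/scene0.png

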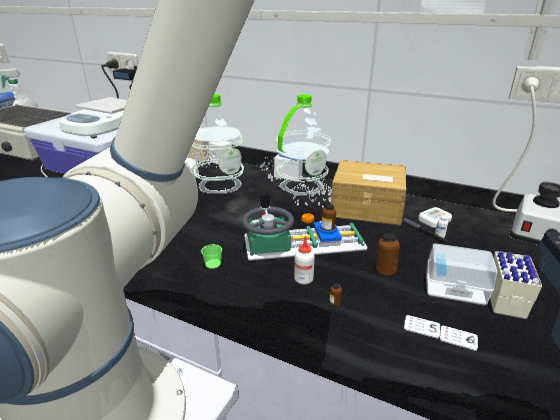

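The top view shows the wheel hub at about (279,222), the black handle at (263,199) and the red post at (256,191). There are three amber-bottle candidates: (334,183) on the blue carriage (middle-sized), (408,205) (large) and (379,280) (small). I choose the one on the carriage. The red-label bottle is at (340,260), the green cup at (243,283) and the orange cap at (292,157). Next is one close crop to check this.

```bash
cat > h.py <<'E'
import numpy as np
def ray(c,uv,z):
    "world point at height z on pixel uv"
    R,t,K=c["R"],c["t"],c["K"]; d=R.T@np.linalg.solve(K,[*uv,1.]); o=-R.T@t
    return o+d*(z-o[2])/d[2]
def proj(c,X):
    p=c["K"]@(c["R"]@np.asarray(X,float)+c["t"]); return p[:2]/p[2]
E
python3 - <<'E'
import cv2,numpy as np
from h import *
c=np.load("pics/top0.npz"); im=c["pixels"][:,:,::-1]
x,y=220,135
cv2.imwrite("pics/crop0.png",cv2.resize(im[y:y+165,x:x+200],None,fx=3.6,fy=3.6,interpolation=cv2.INTER_CUBIC))
for n,uv,z in [("hub",(279,222),85),("handle",(263,199),118),("post",(256,191),77),("redb",(340,260),80),("cup",(243,283),30),("cap",(292,157),10),("amber",(335,182),100)]:
    print(n,ray(c,uv,z).round(1))
E
```

```text
hub [522. -14.  85.]
handle [564.6  18.  118. ]
post [590.3  33.4  77. ]
redb [ 441.9 -138.    80. ]
cup [399.5  64.4  30. ]
cap [684.6 -48.4  10. ]
amber [ 602.  -131.8  100. ]
```

View pics/crop0.png

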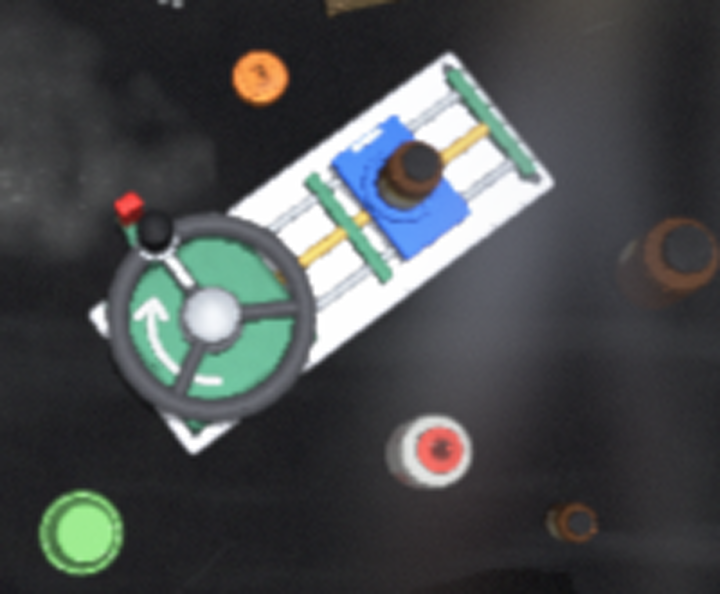

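The crop confirms the middle-sized amber bottle on the blue carriage, the handle just inboard of the red post, and the arrow clockwise. Now I'll fit the feeder pose and plan the pusher path with shut fingers and a fixed tool orientation.

```bash
cat > plan.py <<'E'
import numpy as np
from scipy.optimize import brentq
HX,HY,HR,RW=16.,13.5,11.5,55.
def handle(th): return RW*np.array([np.cos(th),-np.sin(th)])
def gap(h,p):
    d=np.maximum(np.abs(h-p)-[HX,HY],0); return np.hypot(*d)-HR
def pusher(th): # feeder-frame centre of the fingers touching the handle at wheel turn th
    f=lambda d:gap(handle(th),handle(th-d)); return handle(th-brentq(f,0.05,1.2))
def world(F,p):
    c,s=np.cos(F[2]),np.sin(F[2]); return np.array([F[0]+c*p[0]-s*p[1],F[1]+s*p[0]+c*p[1]])
E
python3 - <<'E'
import numpy as np
from scipy.optimize import least_squares
from h import *; from plan import *
c=np.load("pics/top0.npz")
cr=lambda u,v:np.array([220+(u+.5)/3.6-.5,135+(v+.5)/3.6-.5])
obs=[((0,0,85),cr(212,316)),((83,0,77),cr(129,205)),((55,0,120),cr(156,229)),((55,-235,10),cr(449,54)),((-55,-235,10),cr(553,183)),((-55,55,10),cr(195,453)),((0,-147,36),None)]
obs=obs[:-1]
P=lambda F,X:proj(c,[*world(F,X[:2]),X[2]])
r=least_squares(lambda F:np.concatenate([P(F,X)-u for X,u in obs]),[522,-14,.6],loss="soft_l1",x_scale=[1,1,.01])
F=r.x; np.save("F.npy",F); print(F.round(3),np.degrees(F[2]).round(1)); print(np.round([P(F,X)-u for X,u in obs],2).tolist())
print("handle now",world(F,handle(0)),"amber",world(F,[0,-147]))
print("above start",world(F,handle(-.85)), "touch",world(F,pusher(0)))
E
```

```text
[521.387 -13.426   0.625] 35.8
[[0.19, -0.1], [-0.3, 0.17], [-0.39, -0.14], [0.31, -1.1], [1.19, -0.08], [-0.6, 1.24]]
handle now [565.996936    18.74520629] amber [ 607.37064522 -132.65563976]
above start [526.65957059  41.32115922] touch [546.49906032  35.50693084]
```

Emit:
play_rows:
  series:
    - {"delta_pos": [0.02, 0.05, 0], "turn": 0}
    - {"delta_pos": [0.06, 0.13, 0], "turn": 0.05}
    - {"delta_pos": [0.1, 0.21, 0], "turn": 0.1}
    - {"delta_pos": [0.14, 0.29, 0], "turn": 0.15}
    - {"delta_pos": [0.18, 0.37, 0], "turn": 0.172}
    - {"delta_pos": [0.22, 0.45, 0], "turn": 0.172}
    - {"delta_pos": [0.26, 0.53, 0], "turn": 0.172}
    - {"delta_pos": [0.3, 0.61, 0], "turn": 0.172}
    - {"delta_pos": [0.34, 0.69, 0], "turn": 0.172}
    - {"delta_pos": [0.38, 0.77, 0], "turn": 0.172}
  fingers: -1
  newtons: 5

```text
t: 0.93
tool_pos: [368.2, -276.8, 213.8]
tcp_rot: [0.952, 0.306, -0.0, -0.0]
contact_force: [0.8, -0.4, 0.0]
gripper_width: 27.2
grip_force: 0.0
```

Emit:
play_rows:
  series:
    - {"delta_pos": [0.04, 0.08, 0], "turn": 0}
    - {"delta_pos": [0.08, 0.16, 0], "turn": 0}
    - {"delta_pos": [0.12, 0.24, 0], "turn": 0}
    - {"delta_pos": [0.16, 0.32, 0], "turn": 0}
    - {"delta_pos": [0.2, 0.4, 0], "turn": 0}
    - {"delta_pos": [0.24, 0.48, 0], "turn": 0}
    - {"delta_pos": [0.28, 0.56, 0], "turn": 0}
    - {"delta_pos": [0.32, 0.64, 0], "turn": 0}
    - {"delta_pos": [0.36, 0.72, 0], "turn": 0}
    - {"delta_pos": [0.397, 0.799, 0], "turn": 0}

```text
t: 1.77
tool_pos: [527.2, 43.0, 213.8]
tcp_rot: [0.952, 0.307, -0.0, -0.0]
contact_force: [0.4, -0.6, 0.3]
gripper_width: 0.5
grip_force: 0.0
```

Run:
```python
from rig import arm, viewer
import cv2, numpy as np
o=arm.get_obs(); print(o["tool_pos"],o["tcp_rot"],o["contact_force"],o["gripper_width"])
c=viewer.capture("wrist"); s=viewer.capture("scene")
np.savez("pics/w1.npz",**c,p=o["tool_pos"],q=o["tcp_rot"])
cv2.imwrite("pics/w1.png",np.hstack([cv2.resize(c["pixels"],(400,300)),cv2.resize(s["pixels"][150:330,160:400],(400,300))])[:,:,::-1])
```

```text
[527.18492179  43.00097605 213.75178757] [ 9.51850714e-01  3.06561893e-01 -1.44768802e-04 -4.88809645e-05] [ 0.43065855 -0.60045663  0.3120269 ] 0.45577169868032114
```

View pics/w1.png

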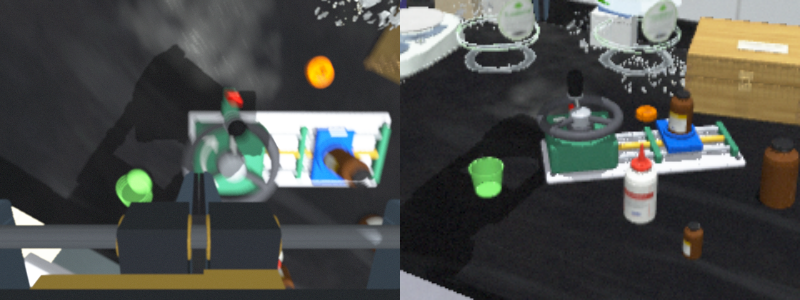

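The wrist view (left) shows the handle at (236,128), the post at (233,97) and the hub at (232,168) in the 400-px frame. The shut fingertips at (198,175) are slimmer than assumed. I'll check the handle position and the tip size from this picture.

Run:
```python
import numpy as np,cv2
from scipy.spatial.transform import Rotation as Ro
from plan import *
c=np.load("pics/w1.npz"); T=c["tool_from_camera"]; K=c["K"]; R=Ro.from_quat(c["q"]).as_matrix()
W=np.eye(4); W[:3,:3]=R; W[:3,3]=c["p"]; W=W@T
def ray(uv,z):
    d=W[:3,:3]@np.linalg.solve(K,[*uv,1]); return W[:3,3]+d*(z-W[2,3])/d[2]
def pr(M,X):
    p=K@(np.linalg.inv(M)@[*X,1])[:3]; return (p[:2]/p[2]).round(1)
F=np.load("F.npy")
for n,X in [("handle top",[*world(F,[55,0]),120]),("hub",[*world(F,[0,0]),85]),("post",[*world(F,[83,0]),77])]: print(n,pr(W,X))
print("TCP px",pr(T,[0,0,0]),"x16 y13.5",pr(T,[16,13.5,0]),pr(T,[-16,-13.5,0]), "T",T.round(2).tolist())
cv2.imwrite("pics/w1c.png",cv2.resize(c["pixels"][100:300,190:430],None,fx=3,fy=3,interpolation=cv2.INTER_CUBIC)[:,:,::-1])
```

```text
handle top [334.4 190.1]
hub [325.7 241.8]
post [328.2 144.7]
TCP px [276.5 267.6] x16 y13.5 [303.8 238.2] [250.7 295.6] T [[-0.0, -0.95, -0.3, 82.4], [1.0, -0.0, 0.0, 0.66], [-0.0, -0.3, 0.95, -170.0], [0.0, 0.0, 0.0, 1.0]]
```

View pics/w1c.png

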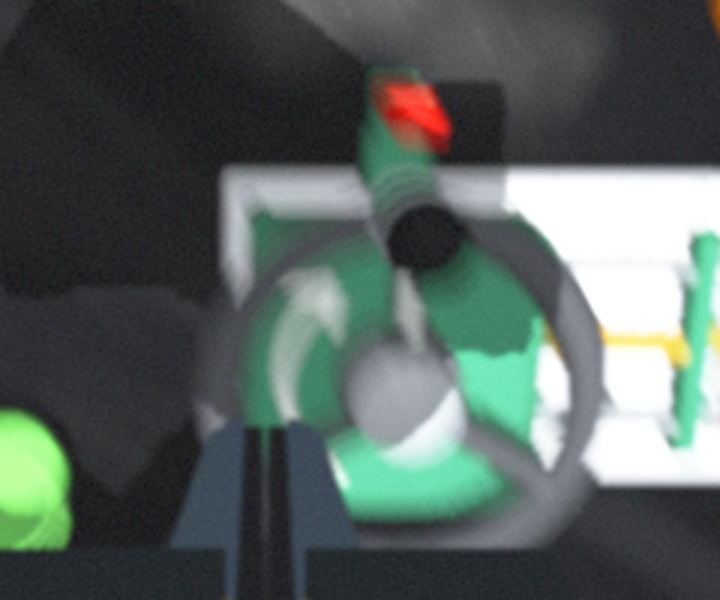

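The crop shows the tip pair about 38 px wide (half about 11.6 mm, widening upward). The handle at (331.7,179.3) and hub at (325,231) sit about 11 px off prediction, and the picture looks motion-blurred. I'll retake it with the arm settled.

Run:
```python
import numpy as np,cv2
from rig import arm,viewer
from scipy.spatial.transform import Rotation as Ro
from plan import *
for i in range(3): viewer.capture("top")
o=arm.get_obs(); c=viewer.capture("wrist"); s=viewer.capture("top")
print(o["tool_pos"],np.abs(o["qd"]).max(),o["contact_force"])
T=c["tool_from_camera"]; K=c["K"]; W=np.eye(4); W[:3,:3]=Ro.from_quat(o["tcp_rot"]).as_matrix(); W[:3,3]=o["tool_pos"]; W=W@T
def pr(X):
    p=K@(np.linalg.inv(W)@[*X,1])[:3]; return p[:2]/p[2]
F=np.load("F.npy"); im=c["pixels"][:,:,::-1].copy()
for X in ([*world(F,[55,0]),120],[*world(F,[0,0]),85],[*world(F,[83,0]),77]):
    p=pr(X); print(p.round(1)); cv2.drawMarker(im,tuple(int(v) for v in p.round()),(255,0,255),0,8,1)
cv2.imwrite("pics/w2.png",cv2.resize(im[100:300,190:430],None,fx=2.5,fy=2.5))
```

```text
[526.3467993   41.03021076 213.60444929] 0.02545448186368835 [-0.01356569  0.17533269  0.23217324]
[333.  187.7]
[324.5 239.8]
[327.  142.4]
```

View pics/w2.png

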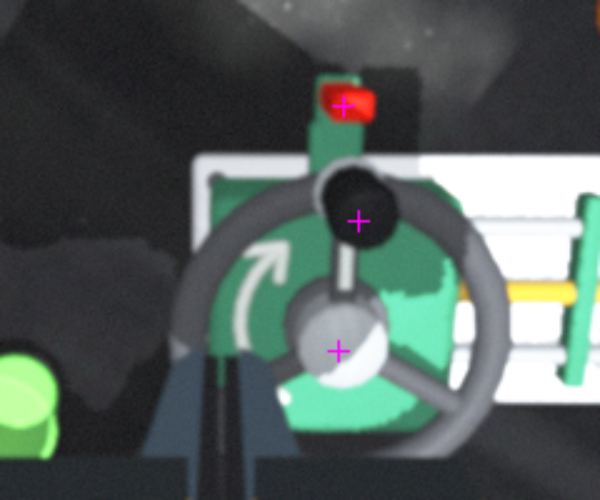

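The settled view agrees to about 2–3 mm: handle (366,215) against the mark at (358,220), hub (343,345) against (339,351). I'll nudge the pose by about 1.4 mm and list the path.

Emit:
play_rows:
  series:
    - {"delta_pos": [0, 0, -0.05], "turn": 0}
    - {"delta_pos": [0, 0, -0.1], "turn": 0}
    - {"delta_pos": [0, 0, -0.15], "turn": 0}
    - {"delta_pos": [0, 0, -0.2], "turn": 0}
    - {"delta_pos": [0, 0, -0.24], "turn": 0}
    - {"delta_pos": [0, 0, -0.27], "turn": 0}
    - {"delta_pos": [0, 0, -0.29], "turn": 0}
    - {"delta_pos": [0, 0, -0.297], "turn": 0}
    - {"delta_pos": [0, 0, -0.297], "turn": 0}

```text
t: 2.87
tool_pos: [526.5, 40.5, 94.9]
tcp_rot: [0.952, 0.306, -0.0, -0.0]
contact_force: [0.5, -0.4, 0.1]
gripper_width: 0.2
grip_force: 0.0
```

Run:
```python
import numpy as np
from plan import *
F=np.load("F.npy")+[1.2,-.2,0]; np.save("F.npy",F)
ths=np.r_[np.nan,np.nan,np.arange(0,351,5.)]
pts=[world(F,handle(-.75)),world(F,handle(-.65))]+[world(F,pusher(np.radians(t))) for t in ths[2:]]
cur=np.array([526.8,41.1])
for i in range(0,len(pts),10):
    d=((np.array(pts[i:i+10])-cur)/400).round(3)
    print(ths[min(i+9,len(ths)-1)],cur.round(1),d.tolist()); cur=cur+d[-1]*400
```

```text
35.0 [526.8  41.1] [[0.016, -0.002], [0.03, -0.005], [0.052, -0.014], [0.064, -0.021], [0.074, -0.028], [0.083, -0.036], [0.091, -0.044], [0.098, -0.053], [0.105, -0.062], [0.11, -0.07]]
85.0 [570.8  13.1] [[0.004, -0.009], [0.008, -0.017], [0.011, -0.025], [0.013, -0.034], [0.015, -0.044], [0.016, -0.055], [0.017, -0.067], [0.016, -0.08], [0.014, -0.095], [0.01, -0.11]]
135.0 [574.8 -30.9] [[-0.005, -0.013], [-0.011, -0.025], [-0.018, -0.036], [-0.026, -0.046], [-0.033, -0.054], [-0.042, -0.062], [-0.05, -0.068], [-0.059, -0.074], [-0.067, -0.079], [-0.075, -0.083]]
185.0 [544.8 -64.1] [[-0.009, -0.003], [-0.02, -0.007], [-0.032, -0.009], [-0.045, -0.011], [-0.06, -0.011], [-0.076, -0.01], [-0.092, -0.006], [-0.106, -0.002], [-0.118, 0.004], [-0.13, 0.01]]
235.0 [492.8 -60.1] [[-0.01, 0.008], [-0.019, 0.015], [-0.027, 0.024], [-0.034, 0.032], [-0.041, 0.041], [-0.046, 0.05], [-0.05, 0.058], [-0.054, 0.067], [-0.057, 0.075], [-0.059, 0.083]]
285.0 [469.2 -26.9] [[-0.002, 0.01], [-0.003, 0.021], [-0.004, 0.033], [-0.003, 0.047], [-0.001, 0.061], [0.003, 0.076], [0.008, 0.09], [0.014, 0.102], [0.021, 0.112], [0.029, 0.122]]
335.0 [480.8  21.9] [[0.007, 0.009], [0.016, 0.016], [0.024, 0.023], [0.032, 0.028], [0.041, 0.033], [0.049, 0.037], [0.058, 0.041], [0.069, 0.044], [0.081, 0.047], [0.094, 0.048]]
350.0 [518.4  41.1] [[0.015, 0.001], [0.031, -0.001], [0.047, -0.004]]
```

Emit:
play_rows:
  series:
    - {"delta_pos": [0.016, -0.002, 0], "turn": 0}
    - {"delta_pos": [0.03, -0.005, 0], "turn": 0}
    - {"delta_pos": [0.052, -0.014, 0], "turn": 0}
    - {"delta_pos": [0.064, -0.021, 0], "turn": 0}
    - {"delta_pos": [0.074, -0.028, 0], "turn": 0}
    - {"delta_pos": [0.083, -0.036, 0], "turn": 0}
    - {"delta_pos": [0.091, -0.044, 0], "turn": 0}
    - {"delta_pos": [0.098, -0.053, 0], "turn": 0}
    - {"delta_pos": [0.105, -0.062, 0], "turn": 0}
    - {"delta_pos": [0.11, -0.07, 0], "turn": 0}

```text
t: 3.7
tool_pos: [570.9, 12.7, 95.0]
tcp_rot: [0.952, 0.306, -0.0, -0.0]
contact_force: [-2.1, 2.3, 0.9]
gripper_width: 0.1
grip_force: 1.5
```

Run:
```python
import numpy as np,cv2
from rig import arm,viewer
o=arm.get_obs(); print(o["tool_pos"],o["contact_force"])
a=viewer.capture("top")["pixels"][135:300,200:400]; b=viewer.capture("scene")["pixels"][150:330,180:400]
cv2.imwrite("pics/p1.png",np.hstack([cv2.resize(a,(400,330)),cv2.resize(b,(400,330))])[:,:,::-1])
```

```text
[570.87467445  12.70617749  95.03510688] [-2.12662683  2.34821407  0.94155962]
```

View pics/p1.png

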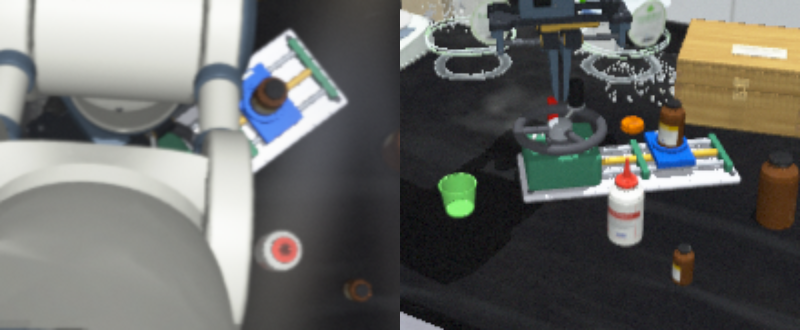

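The handle is being pushed: it has moved right of the post in the scene view, about (575,92) against the post at (552,105), and the force is about 3 N. I'll continue round.

Emit:
play_rows:
  series:
    - {"delta_pos": [0.004, -0.009, 0], "turn": 0}
    - {"delta_pos": [0.008, -0.017, 0], "turn": 0}
    - {"delta_pos": [0.011, -0.025, 0], "turn": 0}
    - {"delta_pos": [0.013, -0.034, 0], "turn": 0}
    - {"delta_pos": [0.015, -0.044, 0], "turn": 0}
    - {"delta_pos": [0.016, -0.055, 0], "turn": 0}
    - {"delta_pos": [0.017, -0.067, 0], "turn": 0}
    - {"delta_pos": [0.016, -0.08, 0], "turn": 0}
    - {"delta_pos": [0.014, -0.095, 0], "turn": 0}
    - {"delta_pos": [0.01, -0.11, 0], "turn": 0}

```text
t: 4.63
tool_pos: [575.3, -31.7, 95.3]
tcp_rot: [0.952, 0.306, 0.001, 0.0]
contact_force: [2.6, 1.7, -2.9]
gripper_width: 0.7
grip_force: 1.3
```

Emit:
play_rows:
  series:
    - {"delta_pos": [-0.005, -0.013, 0], "turn": 0}
    - {"delta_pos": [-0.011, -0.025, 0], "turn": 0}
    - {"delta_pos": [-0.018, -0.036, 0], "turn": 0}
    - {"delta_pos": [-0.026, -0.046, 0], "turn": 0}
    - {"delta_pos": [-0.033, -0.054, 0], "turn": 0}
    - {"delta_pos": [-0.042, -0.062, 0], "turn": 0}
    - {"delta_pos": [-0.05, -0.068, 0], "turn": 0}
    - {"delta_pos": [-0.059, -0.074, 0], "turn": 0}
    - {"delta_pos": [-0.067, -0.079, 0], "turn": 0}
    - {"delta_pos": [-0.075, -0.083, 0], "turn": 0}

```text
t: 5.47
tool_pos: [544.5, -64.4, 95.2]
tcp_rot: [0.952, 0.307, 0.0, 0.0]
contact_force: [2.2, 0.3, 1.4]
gripper_width: 0.5
grip_force: 1.3
```

Emit:
play_rows:
  series:
    - {"delta_pos": [-0.009, -0.003, 0], "turn": 0}
    - {"delta_pos": [-0.02, -0.007, 0], "turn": 0}
    - {"delta_pos": [-0.032, -0.009, 0], "turn": 0}
    - {"delta_pos": [-0.045, -0.011, 0], "turn": 0}
    - {"delta_pos": [-0.06, -0.011, 0], "turn": 0}
    - {"delta_pos": [-0.076, -0.01, 0], "turn": 0}
    - {"delta_pos": [-0.092, -0.006, 0], "turn": 0}
    - {"delta_pos": [-0.106, -0.002, 0], "turn": 0}
    - {"delta_pos": [-0.118, 0.004, 0], "turn": 0}
    - {"delta_pos": [-0.13, 0.01, 0], "turn": 0}

```text
t: 6.3
tool_pos: [492.2, -59.8, 95.1]
tcp_rot: [0.952, 0.306, -0.0, -0.0]
contact_force: [2.8, -2.2, -0.5]
gripper_width: 0.7
grip_force: 1.2
```

Emit:
play_rows:
  series:
    - {"delta_pos": [-0.01, 0.008, 0], "turn": 0}
    - {"delta_pos": [-0.019, 0.015, 0], "turn": 0}
    - {"delta_pos": [-0.027, 0.024, 0], "turn": 0}
    - {"delta_pos": [-0.034, 0.032, 0], "turn": 0}
    - {"delta_pos": [-0.041, 0.041, 0], "turn": 0}
    - {"delta_pos": [-0.046, 0.05, 0], "turn": 0}
    - {"delta_pos": [-0.05, 0.058, 0], "turn": 0}
    - {"delta_pos": [-0.054, 0.067, 0], "turn": 0}
    - {"delta_pos": [-0.057, 0.075, 0], "turn": 0}
    - {"delta_pos": [-0.059, 0.083, 0], "turn": 0}

```text
t: 7.13
tool_pos: [469.2, -26.6, 95.2]
tcp_rot: [0.952, 0.307, 0.0, 0.0]
contact_force: [2.2, -3.6, -1.9]
gripper_width: 0.4
grip_force: 1.9
```

Emit:
play_rows:
  series:
    - {"delta_pos": [-0.002, 0.01, 0], "turn": 0}
    - {"delta_pos": [-0.003, 0.021, 0], "turn": 0}
    - {"delta_pos": [-0.004, 0.033, 0], "turn": 0}
    - {"delta_pos": [-0.003, 0.047, 0], "turn": 0}
    - {"delta_pos": [-0.001, 0.061, 0], "turn": 0}
    - {"delta_pos": [0.003, 0.076, 0], "turn": 0}
    - {"delta_pos": [0.008, 0.09, 0], "turn": 0}
    - {"delta_pos": [0.014, 0.102, 0], "turn": 0}
    - {"delta_pos": [0.021, 0.112, 0], "turn": 0}
    - {"delta_pos": [0.029, 0.122, 0], "turn": 0}

```text
t: 7.97
tool_pos: [480.9, 22.4, 95.0]
tcp_rot: [0.952, 0.307, -0.0, -0.0]
contact_force: [-1.9, -2.2, -0.5]
gripper_width: 0.3
grip_force: 1.5
```

Emit:
play_rows:
  series:
    - {"delta_pos": [0.007, 0.009, 0], "turn": 0}
    - {"delta_pos": [0.016, 0.016, 0], "turn": 0}
    - {"delta_pos": [0.024, 0.023, 0], "turn": 0}
    - {"delta_pos": [0.032, 0.028, 0], "turn": 0}
    - {"delta_pos": [0.041, 0.033, 0], "turn": 0}
    - {"delta_pos": [0.049, 0.037, 0], "turn": 0}
    - {"delta_pos": [0.058, 0.041, 0], "turn": 0}
    - {"delta_pos": [0.069, 0.044, 0], "turn": 0}
    - {"delta_pos": [0.081, 0.047, 0], "turn": 0}
    - {"delta_pos": [0.094, 0.048, 0], "turn": 0}

```text
t: 8.8
tool_pos: [518.8, 41.3, 95.1]
tcp_rot: [0.952, 0.306, 0.0, -0.0]
contact_force: [-2.0, 0.8, 0.4]
gripper_width: 0.5
grip_force: 1.2
```

Emit:
play_rows:
  series:
    - {"delta_pos": [0.015, 0.001, 0], "turn": 0}
    - {"delta_pos": [0.031, -0.001, 0], "turn": 0}
    - {"delta_pos": [0.039, -0.002, 0], "turn": 0}
    - {"delta_pos": [0.047, -0.004, 0], "turn": 0}
    - {"delta_pos": [0.047, -0.004, 0], "turn": 0}
    - {"delta_pos": [0.047, -0.004, 0], "turn": 0}

```text
t: 9.3
tool_pos: [537.5, 39.3, 95.2]
tcp_rot: [0.952, 0.306, 0.0, 0.0]
contact_force: [-0.7, -0.2, -0.4]
gripper_width: 0.3
grip_force: 0.0
```

```bash
cat > look.py <<'E'
import numpy as np,cv2,sys
from rig import arm,viewer
from scipy.spatial.transform import Rotation as Ro
from plan import *
o=arm.get_obs(); c=viewer.capture("wrist"); print(o["tool_pos"].round(2),o["contact_force"].round(2),np.abs(o["qd"]).max().round(3))
T=c["tool_from_camera"]; K=c["K"]; W=np.eye(4); W[:3,:3]=Ro.from_quat(o["tcp_rot"]).as_matrix(); W[:3,3]=o["tool_pos"]; W=W@T
F=np.load("F.npy"); im=c["pixels"][:,:,::-1].copy()
for X in ([*world(F,[55,0]),120],[*world(F,[0,0]),85],[*world(F,[83,0]),77]):
    p=K@(np.linalg.inv(W)@[*X,1])[:3]; p=p[:2]/p[2]; print(p.round(1)); cv2.drawMarker(im,tuple(int(v) for v in p.round()),(255,0,255),0,8,1)
cv2.imwrite(sys.argv[1],cv2.resize(im[60:300,190:430],None,fx=2.5,fy=2.5))
E
python3 look.py pics/w3.png
```

```text
[537.48  39.28  95.15] [-0.67 -0.17 -0.42] 0.007
[355.1 267.6]
[336.9 328.4]
[341.8 182.6]
```

View pics/w3.png

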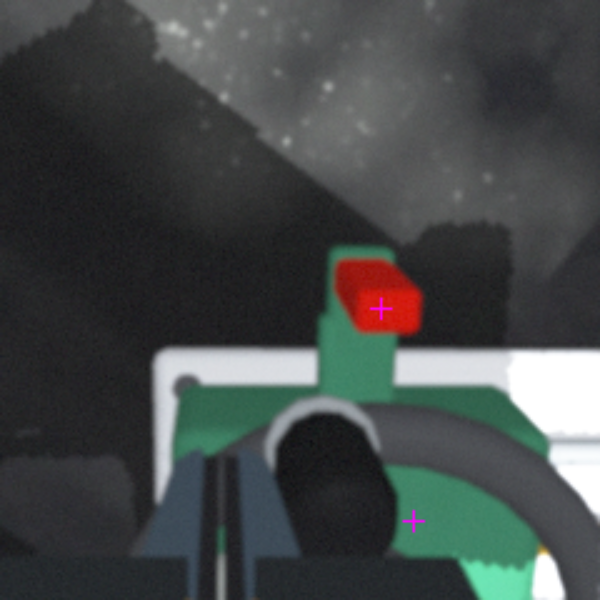

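The handle top is at about (345,500) against the full-turn mark at (414,520), so about 14–15 mm is left. I'll push 9 mm more, then back off and lift to the earlier viewing pose, where I can compare directly with w2.

Emit:
play_rows:
  series:
    - {"delta_pos": [0.009, -0.003, 0], "turn": 0}
    - {"delta_pos": [0.018, -0.005, 0], "turn": 0}
    - {"delta_pos": [0.027, -0.008, 0], "turn": 0}
    - {"delta_pos": [0.027, -0.008, 0], "turn": 0}
    - {"delta_pos": [0.027, -0.008, 0], "turn": 0}

```text
t: 9.77
tool_pos: [548.3, 36.1, 95.1]
tcp_rot: [0.952, 0.306, 0.0, 0.0]
contact_force: [0.0, 0.4, -0.1]
gripper_width: 0.5
grip_force: 0.0
```

Emit:
play_rows:
  series:
    - {"delta_pos": [-0.026, 0.006, 0], "turn": 0}
    - {"delta_pos": [-0.053, 0.012, 0], "turn": 0}
    - {"delta_pos": [-0.053, 0.012, 0.08], "turn": 0}
    - {"delta_pos": [-0.053, 0.012, 0.16], "turn": 0}
    - {"delta_pos": [-0.053, 0.012, 0.24], "turn": 0}
    - {"delta_pos": [-0.053, 0.012, 0.28], "turn": 0}
    - {"delta_pos": [-0.053, 0.012, 0.297], "turn": 0}
    - {"delta_pos": [-0.053, 0.012, 0.297], "turn": 0}
    - {"delta_pos": [-0.053, 0.012, 0.297], "turn": 0}
    - {"delta_pos": [-0.053, 0.012, 0.297], "turn": 0}

```text
t: 10.6
tool_pos: [526.0, 41.1, 212.5]
tcp_rot: [0.952, 0.306, -0.001, -0.0]
contact_force: [0.1, 0.3, -0.8]
gripper_width: 0.1
grip_force: 0.0
```

```bash
sed -i 's/im\[60:300/im[100:300/' look.py; python3 look.py pics/w4.png
python3 - <<'E'
import cv2,numpy as np
a=cv2.imread("pics/w2.png"); b=cv2.imread("pics/w4.png")
cv2.imwrite("pics/cmp.png",np.hstack([a[50:400,160:520],b[50:400,160:520]]))
E
```

```text
[526.04  41.09 212.53] [ 0.15  0.32 -0.85] 0.005
[334.9 186.5]
[326.2 239. ]
[328.7 141.1]
```

View pics/cmp.png

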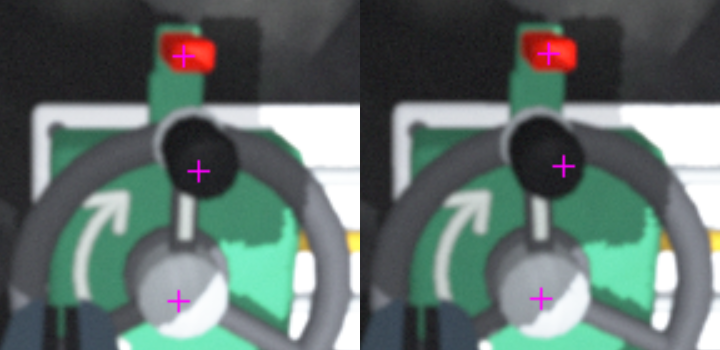

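The comparison (start left, now right) shows the handle's right edge at 238 then and 225 now, so it is about 13 px or 4–5 mm short. I'll measure it numerically.

```bash
cat > meas.py <<'E'
import cv2,numpy as np,sys
def m(f):
    im=cv2.imread(f); mag=(im[:,:,0]>120)&(im[:,:,2]>120)&(im[:,:,1]<90)
    d=((im.max(2)<45)|mag).astype(np.uint8); d=cv2.morphologyEx(d,cv2.MORPH_OPEN,np.ones((15,15)))
    n,l,s,c=cv2.connectedComponentsWithStats(d)
    i=min(range(1,n),key=lambda i:np.hypot(*(c[i]-[355,205]))); 
    b=cv2.boxFilter((((im[:,:,2]>150)&(im[:,:,1]<60)&~mag)*1.),-1,(3,3))>.5; y,x=np.nonzero(b)
    return c[i].round(1),s[i].tolist(),(x.mean().round(1),y.mean().round(1))
for f in sys.argv[1:]: print(f,*m(f))
E
python3 meas.py pics/w2.png pics/w4.png
python3 - <<'E'
import cv2
a=cv2.imread("pics/w2.png",0);b=cv2.imread("pics/w4.png",0)
for n,(x0,x1,y0,y1) in dict(handle=(312,408,155,208),line=(322,372,250,295),post=(305,390,65,130)).items():
    r=cv2.matchTemplate(b[y0-25:y1+25,x0-25:x1+25],a[y0:y1,x0:x1],cv2.TM_CCOEFF_NORMED); _,v,_,p=cv2.minMaxLoc(r); print(n,round(v,3),p[0]-25,p[1]-25)
E
```

```text
pics/w2.png [359.9 206.1] [326, 171, 70, 73, 3475] (np.float64(350.0), np.float64(102.5))
pics/w4.png [342.5 205.6] [312, 170, 69, 76, 3708] (np.float64(352.6), np.float64(102.6))
handle 0.937 -11 -1
line 0.97 -6 0
post 0.988 1 -1
```

The handle is about 14.5 px, or 4.7 mm (5°), short. One more gentle push will take it from the last contact pose, 4.7 mm further along the tangent.

Emit:
play_rows:
  series:
    - {"delta_pos": [0, 0, -0.06], "turn": 0}
    - {"delta_pos": [0, 0, -0.12], "turn": 0}
    - {"delta_pos": [0, 0, -0.18], "turn": 0}
    - {"delta_pos": [0, 0, -0.24], "turn": 0}
    - {"delta_pos": [0, 0, -0.28], "turn": 0}
    - {"delta_pos": [0, 0, -0.297], "turn": 0}
    - {"delta_pos": [0, 0, -0.297], "turn": 0}
    - {"delta_pos": [0.025, -0.005, -0.297], "turn": 0}
    - {"delta_pos": [0.042, -0.009, -0.297], "turn": 0}

```text
t: 11.4
tool_pos: [545.2, 37.3, 96.1]
tcp_rot: [0.952, 0.307, 0.001, 0.0]
contact_force: [0.6, 0.1, -0.7]
gripper_width: 0.5
grip_force: 0.0
```

Emit:
play_rows:
  series:
    - {"delta_pos": [0.006, -0.002, 0], "turn": 0}
    - {"delta_pos": [0.011, -0.003, 0], "turn": 0}
    - {"delta_pos": [0.013, -0.006, 0], "turn": 0}
    - {"delta_pos": [0.015, -0.008, 0], "turn": 0}
    - {"delta_pos": [0.017, -0.011, 0], "turn": 0}
    - {"delta_pos": [0.018, -0.0125, 0], "turn": 0}
    - {"delta_pos": [0.018, -0.0125, 0], "turn": 0}
    - {"delta_pos": [0.018, -0.0125, 0], "turn": 0}

```text
t: 12.07
tool_pos: [550.7, 32.4, 95.1]
tcp_rot: [0.952, 0.306, 0.0, 0.0]
contact_force: [-0.9, 0.0, 0.9]
gripper_width: 0.4
grip_force: 0.5
```

Emit:
play_rows:
  series:
    - {"delta_pos": [-0.03, 0.011, 0], "turn": 0}
    - {"delta_pos": [-0.06, 0.0215, 0], "turn": 0}
    - {"delta_pos": [-0.06, 0.0215, 0.08], "turn": 0}
    - {"delta_pos": [-0.06, 0.0215, 0.16], "turn": 0}
    - {"delta_pos": [-0.06, 0.0215, 0.24], "turn": 0}
    - {"delta_pos": [-0.06, 0.0215, 0.28], "turn": 0}
    - {"delta_pos": [-0.06, 0.0215, 0.297], "turn": 0}
    - {"delta_pos": [-0.06, 0.0215, 0.297], "turn": 0}
    - {"delta_pos": [-0.06, 0.0215, 0.297], "turn": 0}
    - {"delta_pos": [-0.06, 0.0215, 0.297], "turn": 0}

```text
t: 12.9
tool_pos: [526.0, 41.1, 212.5]
tcp_rot: [0.952, 0.306, -0.001, -0.0]
contact_force: [-0.1, 0.6, 0.3]
gripper_width: 0.3
grip_force: 0.0
```

```bash
python3 look.py pics/w5.png; python3 meas.py pics/w2.png pics/w4.png pics/w5.png
python3 - <<'E'
import cv2
a=cv2.imread("pics/w2.png",0);b=cv2.imread("pics/w5.png",0)
for n,(x0,x1,y0,y1) in dict(handle=(312,408,155,208),line=(322,372,250,295),post=(305,390,65,130)).items():
    r=cv2.matchTemplate(b[y0-25:y1+25,x0-25:x1+25],a[y0:y1,x0:x1],cv2.TM_CCOEFF_NORMED); _,v,_,p=cv2.minMaxLoc(r); print(n,round(v,3),p[0]-25,p[1]-25)
E
```

```text
[525.98  41.07 212.48] [-0.06  0.57  0.28] 0.005
[335.  186.4]
[326.2 238.9]
[328.8 141. ]
pics/w2.png [359.9 206.1] [326, 171, 70, 73, 3475] (np.float64(350.0), np.float64(102.5))
pics/w4.png [342.5 205.6] [312, 170, 69, 76, 3708] (np.float64(352.6), np.float64(102.6))
pics/w5.png [358.7 206.2] [324, 169, 72, 76, 4068] (np.float64(352.7), np.float64(102.7))
handle 0.996 -1 -1
line 0.997 0 -1
post 0.987 1 -1
```

The handle is back within about 1–2 px (about 0.5 mm) of its start position. I'll draw back clear and do a final check with the top camera.

Emit:
play_rows:
  series:
    - {"delta_pos": [-0.02, -0.04, 0.05], "turn": 0}
    - {"delta_pos": [-0.06, -0.12, 0.1], "turn": 0}
    - {"delta_pos": [-0.1, -0.2, 0.1], "turn": 0}
    - {"delta_pos": [-0.14, -0.28, 0.1], "turn": 0}
    - {"delta_pos": [-0.18, -0.36, 0.1], "turn": 0}
    - {"delta_pos": [-0.22, -0.44, 0.1], "turn": 0}
    - {"delta_pos": [-0.26, -0.52, 0.1], "turn": 0}
    - {"delta_pos": [-0.3, -0.6, 0.1], "turn": 0}
    - {"delta_pos": [-0.34, -0.68, 0.1], "turn": 0}
    - {"delta_pos": [-0.38, -0.76, 0.1], "turn": 0}

```text
t: 13.78
tool_pos: [373.3, -264.0, 253.0]
tcp_rot: [0.952, 0.306, -0.0, -0.001]
contact_force: [0.8, 0.3, 0.2]
gripper_width: 0.9
grip_force: 0.0
```

Emit:
play_rows:
  series:
    - {"delta_pos": [-0.04, -0.08, 0], "turn": 0}
    - {"delta_pos": [-0.08, -0.16, 0], "turn": 0}
    - {"delta_pos": [-0.12, -0.24, 0], "turn": 0}
    - {"delta_pos": [-0.16, -0.32, 0], "turn": 0}
    - {"delta_pos": [-0.2, -0.4, 0], "turn": 0}
    - {"delta_pos": [-0.24, -0.48, 0], "turn": 0}
    - {"delta_pos": [-0.28, -0.56, 0], "turn": 0}
    - {"delta_pos": [-0.32, -0.64, 0], "turn": 0}
    - {"delta_pos": [-0.34, -0.68, 0], "turn": 0}
    - {"delta_pos": [-0.34, -0.68, 0], "turn": 0}

```text
t: 14.62
tool_pos: [236.6, -537.8, 252.1]
tcp_rot: [0.952, 0.305, -0.0, -0.001]
contact_force: [-0.2, 1.1, 0.1]
gripper_width: 0.4
grip_force: 0.0
```

Run:
```python
import numpy as np,cv2
from rig import arm,viewer
from h import *
for i in range(4): c=viewer.capture("top")
o=arm.get_obs(); print(o["t"],o["tool_pos"].round(),np.abs(o["qd"]).max())
a=np.load("pics/top0.npz")["pixels"]; b=c["pixels"]
def blue(im):
    h=cv2.cvtColor(im,cv2.COLOR_RGB2HSV)[140:240,290:390]; y,x=np.nonzero((h[:,:,0]>100)&(h[:,:,0]<125)&(h[:,:,1]>150)&(h[:,:,2]>80)); return np.array([x.mean()+290,y.mean()+140])
pa,pb=[ray(c,blue(i),30) for i in(a,b)]; print("carriage shift",(pb-pa).round(1),np.linalg.norm(pb-pa).round(1))
up=lambda im:cv2.resize(im[140:300,220:400],None,fx=8,fy=8,interpolation=cv2.INTER_CUBIC)
A,B=up(a)[:,:,1],up(b)[:,:,1]
for n,(x,y,w,h) in dict(handle=(256,192,14,13),post=(250,186,10,9),hub=(270,213,18,18),redb=(326,248,28,26),cup=(230,271,26,25),cap=(283,149,19,17)).items():
    x,y,w,h=[8*v for v in(x-220,y-140,w,h)]; m=8
    r=cv2.matchTemplate(B[y-m:y+h+m,x-m:x+w+m],A[y:y+h,x:x+w],cv2.TM_CCOEFF_NORMED);_,v,_,p=cv2.minMaxLoc(r);print(n,round(v,3),(p[0]-m)/8,(p[1]-m)/8)
k=lambda im:cv2.resize(im[140:300,220:400],(400,356),interpolation=cv2.INTER_CUBIC)
cv2.imwrite("pics/end.png",np.hstack([k(a),k(b)])[:,:,::-1])
```

```text
14.8167 [ 239. -534.  253.] 0.011909622713423225
carriage shift [ 17.  -16.1   0. ] 23.4
handle 0.969 -0.25 0.25
post 0.996 0.0 0.0
hub 0.994 0.0 0.125
redb 0.999 0.0 0.0
cup 1.0 0.0 0.0
cap 1.0 0.0 0.0
```

View pics/end.png

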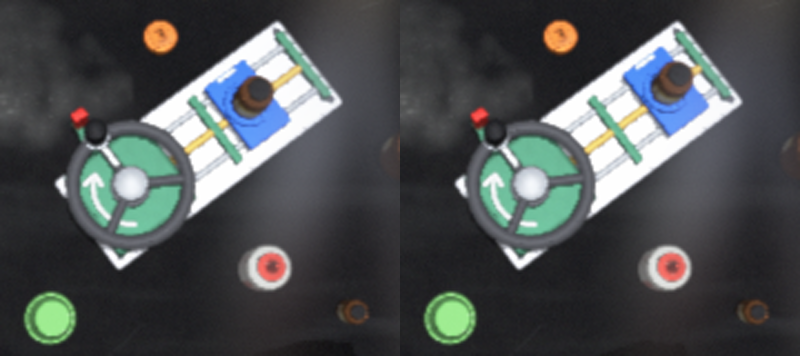

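The end view (right) shows the handle back at the post at (495,132), the carriage moved on by about 24 mm with the bottle upright, and the red-label bottle, cup and cap unmoved.

```bash
python3 -c "
from rig import ticket
print(ticket.close_job())"
```

```text
the job is handed in; nothing more can be done
None
```

I pushed the hand wheel one full clockwise turn and handed the job in: the handle is back at the red post to within about 1°, the carriage and its amber bottle moved on one step (about 24 mm), the red-label bottle, cup and cap did not move, and the arm is drawn back clear.

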